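# Put the mixed-up stone holders back in their cradles on the polishing bench

## Robot

A 6-joint arm with a two-finger parallel gripper is mounted at the origin on the work surface. World frame = base frame: x ahead of the robot, y to its left, z up, the work surface at z = 0. Lengths are in m, angles in rad, forces in N, time in s.
With the tool pointing down it reaches from about 0.325 to 0.775 m from the base axis. Payload 5.5 kg.
Tool frame: the origin (TCP) lies at the very end of the fingers, on their centre line; the grasp point (between the pads) lies 19 mm behind it; y points along the fingers, z is the direction in which the jaws open and shut, and the axes are right-handed (so a half turn about y gives the same grasp; the last joint's range is limited). The gripper opens to 85 mm and grips with 20 to 120 N. Pads are 22 mm wide; open, the fingers measure 114 mm over their backs; the gripper's body (76 mm by 85 mm) begins 54 mm behind the grasp point. The pads swing forward as they close: fully open they stand 13 mm farther back than shut.
Start: joints at [-1.22, 0.091, 1.231, -0, 1.82, -0.057], TCP at [0.238, -0.551, 0.231] pointing down, gripper open.
Joint ranges: [-2.87, 2.87], [-0.86, 2.18], [0.17, 2.46], [-1.51, 4.65], [0.06, 2.69], [-2.65, 2.65]. Speed limits (rad/s): [2.57, 2.57, 3.01, 3.14, 3.14, 3.14].

## Interface

Orientations are given as a unit quaternion [x, y, z, w].
In Python, from cell import env gives the robot as it stands. The module is installed in compiled form; this text tells all that it offers.
- The arm moves only by the shell command python3 -m crank 'ROWS' [FORCE]. ROWS is JSON, a list of rows, each an object of numbers: "dx", "dy", "dz": the shift along the tool's x, y, z in m; "ax", "ay", "az": the turn, a rotation vector about the tool's x, y, z in rad; "hand": the finger opening in m, from 0 to 0.0854. A call has 1 to 8 rows; each row is the pose to reach, as a shift and turn from the pose commanded when the call began, along the tool's axes at that moment; what a row does not reach only later rows make up. A row lasts 1/8 s, in which the tool goes at most 62.5 mm and 10.7 degrees, less where a joint would pass 70% of its speed; a pose out of reach is approached as far as the arm can. A call with a gripper value outside its range is refused whole. The fingers move at their own pace and stop on an object; FORCE is the grip in N (left out, the last holds). Time passes only in rows, so rows that repeat a pose let the fingers close. It gives the time, the measured TCP pose, the force and the opening at its end, in the units of the state.
- env.get_state(): the state, without advancing time (a new reading comes with each control period).
- env.get_image(name): name is "side" or "top" or "wrist"; returns a dict with "frame" (384x512x3 uint8, blue, green, red), "vfov" (degrees; the focal length in pixels is half the picture's height over the tangent of half this angle, whatever the lens; pixels are square), "cx", "cy" (the principal point, pixels), "dist" ([k1, k2, p1, p2, k3] as OpenCV has them; the pictures are not rectified), "cam_to_world" (4x4, takes a point from camera to world coordinates); the wrist camera has in their place "tool_from_camera" (4x4, takes a point from camera to tool coordinates, whose origin is the TCP and whose axes are the tool frame's). Camera axes: x right, y up, looking along -z (the intrinsics and any distortion apply to the point x, -y, -z); pixel columns grow to the right and rows downward; lengths in m; the calibration is good to about 2 mm. A picture is of the moment at which its call begins: read the wrist's pose just before it. There is no depth.
- env.sign_off(): hands the job in, once; it reports no verdict.
The state is a dict: "time": time; "joints": joint angles; "qvel": joint speeds; "tau": joint torques, N m; "eef_pos": TCP position; "orientation": TCP orientation; "ft_force": force on the tool from outside, world axes, zero at the start; "torque": the same for the moment, N m; "grip_width": finger opening in m.
Only numpy, scipy, OpenCV 4.12 (cv2) and the standard library are available. Lean on these libraries where they do the work, as an engineer would, in place of code of your own. Each camera call takes 0.05 s, during which the arm holds its last target.

## Task

The red, blue and yellow stone holders stand in each other's cradles: move them round until each stands upright in the cradle of its own colour, using the empty green cradle as the free spot on the way. Only when those three are home, move the green holder from its rubber pad into the green cradle. Never tip a holder over, and leave the dish of stones and the loupe where they are.

Things in the scene. Friction and masses are not known exactly. Their poses are not given: they have to be found in the camera images.
- holder_red_centre (a point): stone holder with red top: upright round steel body 32 mm in diameter with a red cap of the same diameter and a red stone on top; 72 mm tall, about 0.2 kg. The point lies on its axis half-way up, 36 mm above its flat foot; z is up the axis. Loose; at the start it stands in a cradle of another colour (not the green one).
- holder_blue_centre (a point): stone holder with blue top: upright round steel body 32 mm in diameter with a blue cap of the same diameter and a blue stone on top; 72 mm tall, about 0.2 kg. The point lies on its axis half-way up, 36 mm above its flat foot; z is up the axis. Loose; at the start it stands in a cradle of another colour (not the green one).
- holder_yellow_centre (a point): stone holder with yellow top: upright round steel body 32 mm in diameter with a yellow cap of the same diameter and a yellow stone on top; 72 mm tall, about 0.2 kg. The point lies on its axis half-way up, 36 mm above its flat foot; z is up the axis. Loose; at the start it stands in a cradle of another colour (not the green one).
- holder_green_centre (a point): stone holder with green top: upright round steel body 32 mm in diameter with a green cap of the same diameter and a green stone on top; 72 mm tall, about 0.2 kg. The point lies on its axis half-way up, 36 mm above its flat foot; z is up the axis. Loose; at the start it stands on a square black rubber pad, 70 x 70 mm and 4 mm thick, that is nobody's home.
- cradle_red: red cradle: low round cup with a red ring and grey floor, fixed to the bench; outside diameter 74 mm, recess diameter 54 mm, floor 4 mm and rim 12 mm above the bench. Origin at the centre of its underside, on the bench; z up.
- cradle_blue: blue cradle: low round cup with a blue ring and grey floor, fixed to the bench; outside diameter 74 mm, recess diameter 54 mm, floor 4 mm and rim 12 mm above the bench. Origin at the centre of its underside, on the bench; z up.
- cradle_yellow: yellow cradle: low round cup with a yellow ring and grey floor, fixed to the bench; outside diameter 74 mm, recess diameter 54 mm, floor 4 mm and rim 12 mm above the bench. Origin at the centre of its underside, on the bench; z up.
- cradle_green: green cradle: low round cup with a green ring and grey floor, fixed to the bench; outside diameter 74 mm, recess diameter 54 mm, floor 4 mm and rim 12 mm above the bench. Origin at the centre of its underside, on the bench; z up. Empty at the start.
- stone_dish_centre (a point): small open aluminium dish of clear stones, 60 mm in diameter, 14 mm high, loose, a bystander; the point is at its centre, 7 mm up
- loupe_centre (a point): black round loupe lying flat, 42 mm in diameter, 16 mm high, with a stub handle that reaches 48 mm from the centre along its x; loose, a bystander; the point is at the centre of the round part, 8 mm up
There are look-alikes about, which are no part of the job. Of the things that look like the cradle_blue, the middle-sized one is meant.

How it is judged:
On the way, in this order (a step that is already met when the one before it is completed fails the run):
1. the red, blue or yellow holder has been parked upright in the green cradle and let go (((horizontal distance between holder_red_centre and cradle_green below 0.013 m and z of holder_red_centre in the frame of cradle_green between 0.034 and 0.044 m and angle between holder_red_centre's own z axis and vertical below 0.12 rad and contact force between holder_red and the fingers below 0.1 N and linear speed of holder_red below 0.02 m/s) or (horizontal distance between holder_blue_centre and cradle_green below 0.013 m and z of holder_blue_centre in the frame of cradle_green between 0.034 and 0.044 m and angle between holder_blue_centre's own z axis and vertical below 0.12 rad and contact force between holder_blue and the fingers below 0.1 N and linear speed of holder_blue below 0.02 m/s) or (horizontal distance between holder_yellow_centre and cradle_green below 0.013 m and z of holder_yellow_centre in the frame of cradle_green between 0.034 and 0.044 m and angle between holder_yellow_centre's own z axis and vertical below 0.12 rad and contact force between holder_yellow and the fingers below 0.1 N and linear speed of holder_yellow below 0.02 m/s))), for 0.2 s.
2. red, blue and yellow holders stand released in their own cradles while the green holder is still out of the green cradle (horizontal distance between holder_red_centre and cradle_red below 0.013 m and z of holder_red_centre in the frame of cradle_red between 0.034 and 0.044 m and angle between each of holder_red_centre, holder_blue_centre, holder_yellow_centre's own z axis and vertical below 0.12 rad and contact force between each of holder_red, holder_blue, holder_yellow and the fingers below 0.1 N and linear speed of each of holder_red, holder_blue, holder_yellow below 0.02 m/s and horizontal distance between holder_blue_centre and cradle_blue below 0.013 m and z of holder_blue_centre in the frame of cradle_blue between 0.034 and 0.044 m and horizontal distance between holder_yellow_centre and cradle_yellow below 0.013 m and z of holder_yellow_centre in the frame of cradle_yellow between 0.034 and 0.044 m and horizontal distance between holder_green_centre and cradle_green above 0.05 m), for 0.2 s.
At the end, for the whole second after the job is handed in: each of the four holders stands in the cradle of its own colour, on the cradle's floor (axis within 13 mm of the cradle's centre, centre 34 to 44 mm above the cradle's underside), upright within 0.12 rad, let go and at rest (horizontal distance between holder_red_centre and cradle_red below 0.013 m and z of holder_red_centre in the frame of cradle_red between 0.034 and 0.044 m and angle between each of holder_red_centre, holder_blue_centre, holder_yellow_centre, holder_green_centre's own z axis and vertical below 0.12 rad and contact force between each of holder_red, holder_blue, holder_yellow, holder_green and the fingers below 0.1 N and linear speed of each of holder_red, holder_blue, holder_yellow, holder_green below 0.02 m/s and horizontal distance between holder_blue_centre and cradle_blue below 0.013 m and z of holder_blue_centre in the frame of cradle_blue between 0.034 and 0.044 m and horizontal distance between holder_yellow_centre and cradle_yellow below 0.013 m and z of holder_yellow_centre in the frame of cradle_yellow between 0.034 and 0.044 m and horizontal distance between holder_green_centre and cradle_green below 0.013 m and z of holder_green_centre in the frame of cradle_green between 0.034 and 0.044 m); the robot touches nothing.
It fails at once if a stone holder is tipped over (more than 0.7 rad from upright) (angle between any of holder_red_centre, holder_blue_centre, holder_yellow_centre, holder_green_centre's own z axis and vertical above 0.7 rad).
It fails at once if the dish of stones or the loupe is moved more than 20 mm (distance of any of stone_dish_centre, loupe_centre from where it was at the start of the episode above 0.02 m).
It also fails if it takes over 112 s, if anything falls off the work surface, if the arm or the gripper's body presses on something with over 40 N, if the wrist force passes 120 N, or if a joint passes its speed limit or range.

## Working session

There is one attempt and no reset: what is moved stays moved. The work goes in short steps, Python scripts to look and compute and a shell command to move; the robot and the scene stay as the last step left them, time stands still between calls to the robot, and variables do not carry over. Pictures are saved under pics/ and viewed, and the job is handed in when it is done.

```bash
mkdir -p pics; ls; python3 - <<'E'
from cell import env
import cv2,numpy as np
s=env.get_state()
for k,v in s.items(): print(k,np.round(v,4) if v is not None else v)
for n in ("side","top","wrist"):
    im=env.get_image(n)
    cv2.imwrite(f"pics/{n}0.png",im["frame"])
    print(n,im["vfov"],im["cx"],im["cy"],im["dist"]); 
    print(np.round(im.get("cam_to_world",im.get("tool_from_camera")),4))
E
```

```text
pics
time 0.0
joints [-1.2197  0.0918  1.2319 -0.      1.8198 -0.0567]
qvel [ 0.0005  0.0003  0.0021 -0.0014  0.0002  0.0013]
tau [ 2.00000e-04 -4.58721e+01 -4.18026e+01 -1.00000e-04  1.17000e-02
  0.00000e+00]
eef_pos [ 0.2378 -0.5505  0.2301]
orientation [-0.1433  0.6932 -0.6918  0.1431]
ft_force [0.2674 0.2141 0.3898]
torque [-0.0557 -0.0132  0.0436]
grip_width 0.0853
side 53.690214790307195 260.6370597373543 191.41816124263127 [-0.1216975  0.         0.         0.         0.       ]
[[-0.9998  0.0183 -0.008   0.4419]
 [-0.0181 -0.6592  0.7518  0.6173]
 [ 0.0085  0.7518  0.6594  0.6229]
 [ 0.      0.      0.      1.    ]]
top 42.94134157435546 262.0914166898915 184.352432221975 [-0.0135228  0.         0.         0.         0.       ]
[[ 0.0825  0.9753 -0.205   0.22  ]
 [-0.9966  0.0795 -0.0231 -0.0104]
 [-0.0062  0.2062  0.9785  1.1884]
 [ 0.      0.      0.      1.    ]]
wrist 67.94247735037273 256.5327924357282 189.67190529321064 [-0.03826215  0.          0.          0.          0.        ]
[[ 6.000e-04 -9.614e-01 -2.751e-01 -6.940e-02]
 [ 9.000e-04  2.751e-01 -9.614e-01 -1.423e-01]
 [ 1.000e+00  3.000e-04  1.100e-03 -3.000e-04]
 [ 0.000e+00  0.000e+00  0.000e+00  1.000e+00]]
```

View pics/top0.png

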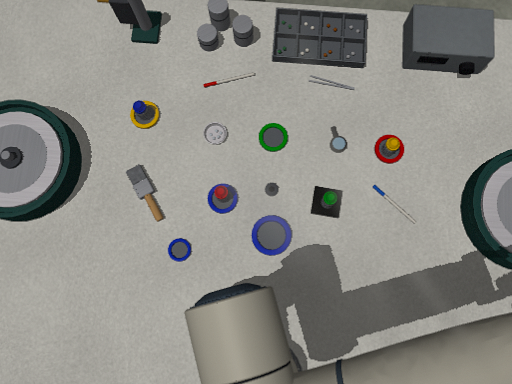

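View pics/side0.png

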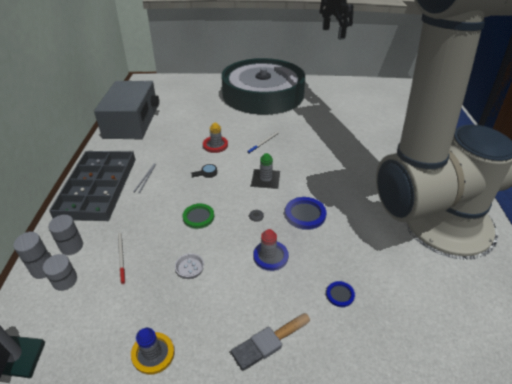

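View pics/wrist0.png

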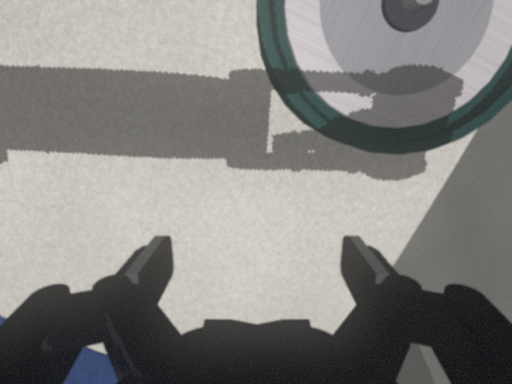

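The top view shows these positions:
- The blue holder is in the yellow cradle (145,113), the red holder is in a blue ring (222,198), and the yellow holder is in the red cradle (389,149).
- The green cradle is empty (273,137). The green holder is on its pad (327,200).
- The dish is at (216,133) and the loupe at (338,142).
- Blue-ring candidates are the small one (180,250), the medium one (222,198) and the large one (272,235). The description points to the medium one.

I'll measure these next.

```bash
cat > h.py <<'E'
from cell import env
import cv2,numpy as np
def K(im):
    h=im["frame"].shape[0]; f=h/2/np.tan(np.radians(im["vfov"])/2)
    return np.array([[f,0,im["cx"]],[0,f,im["cy"]],[0,0,1]])
def rays(im,uv,c2w):
    p=cv2.undistortPoints(np.asarray(uv,float).reshape(-1,1,2),K(im),np.array(im["dist"],float)).reshape(-1,2)
    d=np.c_[p[:,0],-p[:,1],-np.ones(len(p))]@c2w[:3,:3].T
    return c2w[:3,3],d
def onz(im,uv,z,c2w=None):
    o,d=rays(im,uv,np.array(im["cam_to_world"]) if c2w is None else c2w)
    return o+d*((z-o[2])/d[:,2])[:,None]
def mask(fr,col):
    hsv=cv2.cvtColor(fr,cv2.COLOR_BGR2HSV)
    R={'red':[(0,8),(172,180)],'yellow':[(16,32)],'green':[(48,75)],'blue':[(108,130)]}[col]
    m=0
    for a,b in R: m=m|cv2.inRange(hsv,(a,110,60),(b,255,255))
    return m
def blobs(fr,col,amin=40):
    m=mask(fr,col)
    n,l,st,c=cv2.connectedComponentsWithStats(m)
    return [(l==i,st[i],c[i]) for i in range(1,n) if st[i][4]>=amin]
def circ(im,m,z):
    p=cv2.findContours(m.astype(np.uint8),cv2.RETR_EXTERNAL,cv2.CHAIN_APPROX_NONE)[0]
    p=np.vstack([c.reshape(-1,2) for c in p])
    w=onz(im,p,z)[:,:2].astype(np.float32)
    return cv2.minEnclosingCircle(w)
def tri(a,b):
    A=[];y=[]
    M=np.zeros((3,3));v=np.zeros(3)
    for o,d in (a,b):
        d=d[0]/np.linalg.norm(d[0]);P=np.eye(3)-np.outer(d,d);M+=P;v+=P@o
    x=np.linalg.solve(M,v); return x
E
python3 - <<'E'
from h import *
for n in ("top","side"):
    im=env.get_image(n)
    print(n)
    for c in ('red','yellow','green','blue'):
        for m,st,cc in blobs(im["frame"],c):
            (x,y),r=circ(im,m,0.012)
            print(c,st,np.round(cc,1),"z12 circ",np.round([x,y,r],4),"cen z70",np.round(onz(im,cc,0.070)[0],4))
E
```

```text
top
red [204  81  13   6  43] [209.8  83.7] z12 circ [0.7177 0.1729 0.016 ] cen z70 [0.6952 0.1646 0.07  ]
red [375 135  29  28 301] [388.4 149.4] z12 circ [ 0.5836 -0.2906  0.0374] cen z70 [ 0.5633 -0.2761  0.07  ]
red [214 186  14  13 138] [220.8 192. ] z12 circ [0.4392 0.1172 0.0165] cen z70 [0.4283 0.1107 0.07  ]
yellow [130 100  29  29 282] [145.7 116.3] z12 circ [0.6246 0.3316 0.038 ] cen z70 [0.599  0.3106 0.07  ]
yellow [385 138  15  13 153] [392.3 143.9] z12 circ [ 0.5967 -0.2987  0.0181] cen z70 [ 0.5775 -0.285   0.07  ]
yellow [144 194  19  27 201] [153.3 207. ] z12 circ [0.3885 0.2786 0.0359] cen z70 [0.3801 0.2636 0.07  ]
green [259 123  29  28 321] [273.1 136.5] z12 circ [0.5913 0.0007 0.0369] cen z70 [ 5.73e-01 -5.00e-04  7.00e-02]
green [323 191  14  14 148] [329.5 197.5] z12 circ [ 0.4469 -0.1502  0.0169] cen z70 [ 0.4358 -0.1429  0.07  ]
blue [133 100  13  14 130] [138.9 106.7] z12 circ [0.6437 0.3466 0.0183] cen z70 [0.622  0.3302 0.07  ]
blue [208 184  29  29 249] [220.8 200.7] z12 circ [0.4246 0.1123 0.0365] cen z70 [0.4077 0.1087 0.07  ]
blue [373 185  12  11  4
[... 1098 characters left out ...]
12 circ [0.5914 0.0064 0.0377] cen z70 [0.5766 0.0657 0.07  ]
blue [457 111  15  17 132] [463.4 119.9] z12 circ [-0.2065 -0.4648  0.0627] cen z70 [-0.1546 -0.356   0.07  ]
blue [496 187  16  36 321] [505.7 201.3] z12 circ [-0.1834 -0.0503  0.0731] cen z70 [-0.1137  0.0058  0.07  ]
blue [286 197  40  32 550] [307.5 212.1] z12 circ [ 0.3431 -0.0109  0.0519] cen z70 [0.3496 0.0496 0.07  ]
blue [254 243  34  27 289] [269.4 258.7] z12 circ [0.4248 0.1182 0.0371] cen z70 [0.4289 0.1747 0.07  ]
blue [326 281  29  26 337] [339.9 293.7] z12 circ [0.2931 0.2089 0.0285] cen z70 [0.308  0.2488 0.07  ]
blue [136 328  20  20 308] [145.7 337.5] z12 circ [0.6408 0.3091 0.0192] cen z70 [0.6222 0.3388 0.07  ]
```

```bash
python3 - <<'E'
import cv2
a=cv2.imread('pics/top0.png')[90:260,110:420]
cv2.imwrite('pics/topcrop0.png',cv2.resize(a,None,fx=2.5,fy=2.5,interpolation=cv2.INTER_CUBIC))
E
```

```text
(no output)
```

View pics/topcrop0.png

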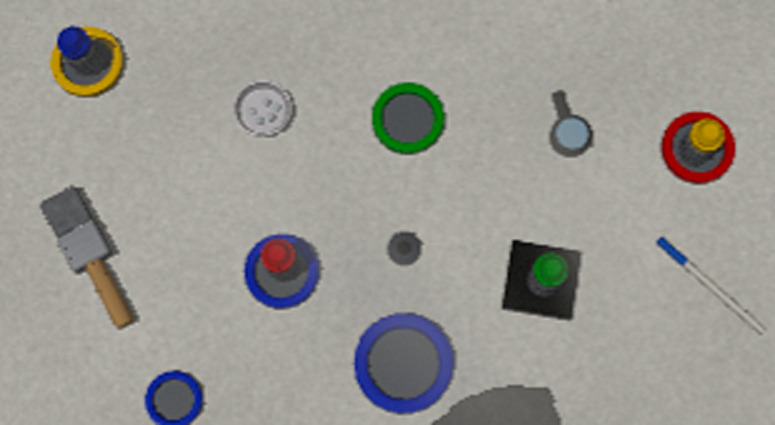

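The medium ring's outer radius is about 36.5 mm at rim height. The small one is 27 mm and the large one 48 mm, so (222,198), the ring with the red holder in it, is cradle_blue. Next I'll work out the shifts for the red holder.

```bash
cat > go.py <<'E'
from h import *
from scipy.spatial.transform import Rotation as R
def sh(x,y,z):
    s=env.get_state(); r=R.from_quat(s["orientation"]).as_matrix()
    d=np.array([x,y,z])-s["eef_pos"]; return np.round(r.T@d,4)
def pose():
    s=env.get_state(); r=R.from_quat(s["orientation"]).as_matrix()
    print("t",round(s["time"],2),"pos",np.round(s["eef_pos"],4),"J",np.round(s["joints"],2),"F",np.round(s["ft_force"],1),"w",round(s["grip_width"],4)); return s,r
E
python3 - <<'E'
from go import *
s,r=pose(); print(np.round(r,3))
t=env.get_image("top"); sd=env.get_image("side")
for c in ('red','yellow','green','blue'):
    def cap(im): 
        b=[q for q in blobs(im["frame"],c,75) ]
        return b
    T={'red':(220.8,192),'yellow':(392.3,143.9),'green':(329.5,197.5),'blue':(138.9,106.7)}[c]
    S={'red':(268.7,236.4),'yellow':(214.9,127.9),'green':(266.1,159.2),'blue':(145.7,337.5)}[c]
    x=tri(rays(t,[T],np.array(t["cam_to_world"])),rays(sd,[S],np.array(sd["cam_to_world"])))
    print(c,np.round(x,4),"top z65",np.round(onz(t,[T],.065)[0],4))
print("dish top",onz(t,[(216,133)],.014),"loupe",onz(t,[(338,143)],.016))
print("red hover",sh(.43,.112,.231), "low",sh(.43,.112,.034))
E
```

```text
t 0.25 pos [ 0.2379 -0.5507  0.2307] J [-1.22  0.09  1.23 -0.    1.82 -0.06] F [-0.4  0.3 -1.3] w 0.0855
[[-0.918 -0.     0.397]
 [-0.397  0.001 -0.918]
 [-0.    -1.    -0.001]]
red [0.4301 0.1116 0.0611] top z65 [0.4292 0.1112 0.065 ]
yellow [ 0.5805 -0.287   0.0618] top z65 [ 0.5792 -0.2861  0.065 ]
green [ 0.4373 -0.1438  0.0622] top z65 [ 0.4368 -0.1435  0.065 ]
blue [0.6257 0.3334 0.0596] top z65 [0.6239 0.3318 0.065 ]
dish top [[0.58822564 0.14386842 0.014     ]] loupe [[ 0.5861982  -0.16295541  0.016     ]]
red hover [-4.392e-01  2.000e-04 -5.322e-01] low [-0.4392  0.1972 -0.5322]
```

```bash
python3 -m crank '[{"dx":-0.22,"dz":-0.266},{"dx":-0.22,"dz":-0.266},{"dx":-0.22,"dz":-0.266},{"dx":-0.22,"dz":-0.266},{"dx":-0.22,"dz":-0.266},{"dx":-0.22,"dz":-0.266},{"dx":-0.22,"dz":-0.266}]' 
python3 -c "
from go import *
s,r=pose(); print(np.round(r,3)); print(sh(.43,.112,.2))"
```

```text
t 0.35 pos [ 0.238  -0.5508  0.231 ] J [-1.22  0.09  1.23 -0.    1.82 -0.06] F [ 0.3  0.1 -0.5] w 0.0853
[[-0.918 -0.     0.397]
 [-0.397  0.    -0.918]
 [-0.    -1.    -0.   ]]
[-0.4392  0.0312 -0.5322]invalid input at $[0]: expected keys dx, dy, dz, ax, ay, az, hand
```

```bash
python3 -m crank '[{"dx":-0.22,"dy":0,"dz":-0.266,"ax":0,"ay":0,"az":0,"hand":0.085},{"dx":-0.22,"dy":0,"dz":-0.266,"ax":0,"ay":0,"az":0,"hand":0.085},{"dx":-0.22,"dy":0,"dz":-0.266,"ax":0,"ay":0,"az":0,"hand":0.085},{"dx":-0.44,"dy":0.03,"dz":-0.532,"ax":0,"ay":0,"az":0,"hand":0.085},{"dx":-0.44,"dy":0.03,"dz":-0.532,"ax":0,"ay":0,"az":0,"hand":0.085},{"dx":-0.44,"dy":0.03,"dz":-0.532,"ax":0,"ay":0,"az":0,"hand":0.085},{"dx":-0.44,"dy":0.03,"dz":-0.532,"ax":0,"ay":0,"az":0,"hand":0.085},{"dx":-0.44,"dy":0.03,"dz":-0.532,"ax":0,"ay":0,"az":0,"hand":0.085}]' 
python3 -c "
from go import *
s,r=pose(); print(np.round(r,3)); print(sh(.43,.112,.2))"
```

```text
time: 1.35
eef_pos: [0.3777, -0.0694, 0.2129]
orientation: [0.142, -0.692, 0.693, -0.144]
ft_force: [1.6, -1.2, -0.3]
grip_width: 0.0854
t 1.35 pos [ 0.3777 -0.0694  0.2129] J [-0.27 -0.51  1.78 -0.    1.87  0.89] F [ 1.6 -1.2 -0.3] w 0.0854
[[-0.918  0.002  0.396]
 [-0.396 -0.    -0.918]
 [-0.001 -1.     0.001]]
[-0.1199  0.0129 -0.1458]
```

```bash
python3 -m crank '[{"dx":-0.12,"dy":0.013,"dz":-0.146,"ax":0,"ay":0,"az":0,"hand":0.085},{"dx":-0.12,"dy":0.013,"dz":-0.146,"ax":0,"ay":0,"az":0,"hand":0.085},{"dx":-0.12,"dy":0.013,"dz":-0.146,"ax":0,"ay":0,"az":0,"hand":0.085},{"dx":-0.12,"dy":0.013,"dz":-0.146,"ax":0,"ay":0,"az":0,"hand":0.085},{"dx":-0.12,"dy":0.013,"dz":-0.146,"ax":0,"ay":0,"az":0,"hand":0.085}]' 
python3 - <<'E'
from go import *
s,r=pose(); im=env.get_image("wrist"); cv2.imwrite("pics/w1.png",im["frame"])
T=np.eye(4);T[:3,:3]=r;T[:3,3]=s["eef_pos"]; c2w=T@np.array(im["tool_from_camera"])
for c in ('red','blue','green'):
  for m,st,cc in blobs(im["frame"],c,150): print(c,st,np.round(cc,1),"z12",np.round(onz(im,cc,.012,c2w)[0],4),"z61",np.round(onz(im,cc,.061,c2w)[0],4))
print(sh(.43,.112,.2))
E
```

```text
time: 1.98
eef_pos: [0.4296, 0.1103, 0.1996]
orientation: [0.144, -0.692, 0.693, -0.143]
ft_force: [-0.6, -1.7, -0.3]
grip_width: 0.085
t 1.98 pos [0.4296 0.1103 0.1996] J [ 0.18 -0.34  1.68 -0.    1.8   1.34] F [-0.6 -1.7 -0.3] w 0.085
red [240 165  31  29 674] [255.  179.7] z12 [0.417  0.1074 0.012 ] z61 [0.4283 0.112  0.061 ]
blue [224 143  60  58 912] [248.2 173.5] z12 [0.4208 0.1178 0.012 ] z61 [0.4316 0.1208 0.061 ]
blue [127 218  41  33 326] [142.9 229.2] z12 [0.3017 0.2119 0.012 ] z61 [0.3301 0.201  0.061 ]
blue [314 234  29  17 208] [332.1 240.4] z12 [ 0.3828 -0.0142  0.012 ] z61 [0.3993 0.0085 0.061 ]
blue [282 240  64  57 954] [307.2 277.4] z12 [ 0.3218 -0.009   0.012 ] z61 [0.3473 0.0129 0.061 ]
green [ 373   43   65   67 1309] [409.3  72.4] z12 [5.954e-01 5.000e-04 1.200e-02] z61 [0.5802 0.0209 0.061 ]
green [449 249  32  25 614] [465.2 261.5] z12 [ 0.4254 -0.1938  0.012 ] z61 [ 0.4355 -0.1444  0.061 ]
[-0.0012 -0.0002 -0.0021]
```

View pics/w1.png

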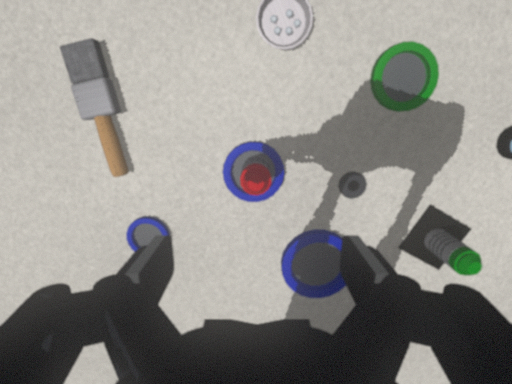

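The wrist view shows the red cap at (255,180) midway between the open fingers, inside the medium blue ring at (253,171). Its position agrees with the top view within 2 mm, so I'm descending to grip.

```bash
python3 -m crank '[{"dx":-0.001,"dy":0.06,"dz":-0.002,"ax":0,"ay":0,"az":0,"hand":0.085},{"dx":-0.001,"dy":0.12,"dz":-0.002,"ax":0,"ay":0,"az":0,"hand":0.085},{"dx":-0.001,"dy":0.165,"dz":-0.002,"ax":0,"ay":0,"az":0,"hand":0.085},{"dx":-0.001,"dy":0.165,"dz":-0.002,"ax":0,"ay":0,"az":0,"hand":0.085},{"dx":-0.001,"dy":0.165,"dz":-0.002,"ax":0,"ay":0,"az":0,"hand":0.085},{"dx":-0.001,"dy":0.165,"dz":-0.002,"ax":0,"ay":0,"az":0,"hand":0.032},{"dx":-0.001,"dy":0.165,"dz":-0.002,"ax":0,"ay":0,"az":0,"hand":0.02},{"dx":-0.001,"dy":0.165,"dz":-0.002,"ax":0,"ay":0,"az":0,"hand":0.02}]' 50
python3 -m crank '[{"dx":0,"dy":0,"dz":0,"ax":0,"ay":0,"az":0,"hand":0.02},{"dx":0,"dy":0,"dz":0,"ax":0,"ay":0,"az":0,"hand":0.02},{"dx":0,"dy":0,"dz":0,"ax":0,"ay":0,"az":0,"hand":0.02}]' 50
python3 - <<'E'
from go import *
s,r=pose(); im=env.get_image("wrist"); cv2.imwrite("pics/w2.png",im["frame"])
E
```

```text
time: 3.02
eef_pos: [0.4305, 0.1127, 0.0356]
orientation: [0.143, -0.692, 0.693, -0.144]
ft_force: [0.4, -2.5, 3.3]
grip_width: 0.0316
time: 3.4
eef_pos: [0.4305, 0.1127, 0.0357]
orientation: [0.143, -0.692, 0.692, -0.144]
ft_force: [-1.4, -0.9, 5.6]
grip_width: 0.0307
t 3.4 pos [0.4305 0.1127 0.0357] J [ 0.18 -0.29  1.93 -0.    1.5   1.34] F [-1.4 -0.9  5.6] w 0.0307
```

View pics/w2.png

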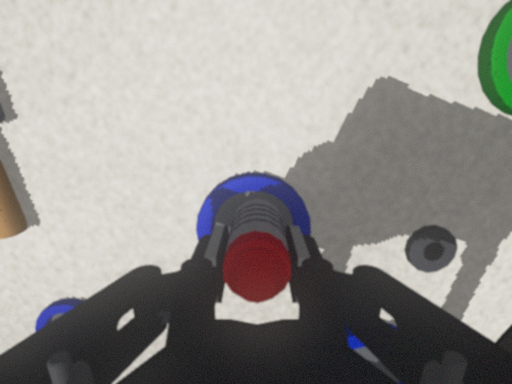

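```bash
python3 - <<'E'
from go import *
s,r=pose(); im=env.get_image("wrist")
T=np.eye(4);T[:3,:3]=r;T[:3,3]=s["eef_pos"]; c2w=T@np.array(im["tool_from_camera"])
print("cap",onz(im,[(257,266)],.068,c2w))
T[:3,3]=[0.4296,0.1103,0.1996]; c2w=T@np.array(im["tool_from_camera"])
print("green cr w1",onz(im,[(405,76)],.010,c2w))
print("lift",sh(.43,.112,.115),"over",sh(.591,.002,.115))
E
```

```text
t 3.45 pos [0.4305 0.1127 0.0357] J [ 0.18 -0.29  1.93 -0.    1.5   1.34] F [-1.   0.8  5.7] w 0.0306
cap [[0.43340528 0.1142262  0.068     ]]
green cr w1 [[0.59105821 0.00196411 0.01      ]]
lift [ 0.0006 -0.0793  0.0005] over [-0.1035 -0.079   0.1653]
```

```bash
python3 -m crank '[{"dx":0,"dy":-0.03,"dz":0,"ax":0,"ay":0,"az":0,"hand":0.02},{"dx":0,"dy":-0.07,"dz":0,"ax":0,"ay":0,"az":0,"hand":0.02},{"dx":-0.025,"dy":-0.08,"dz":0.04,"ax":0,"ay":0,"az":0,"hand":0.02},{"dx":-0.051,"dy":-0.08,"dz":0.083,"ax":0,"ay":0,"az":0,"hand":0.02},{"dx":-0.077,"dy":-0.08,"dz":0.124,"ax":0,"ay":0,"az":0,"hand":0.02},{"dx":-0.102,"dy":-0.08,"dz":0.165,"ax":0,"ay":0,"az":0,"hand":0.02},{"dx":-0.102,"dy":-0.08,"dz":0.165,"ax":0,"ay":0,"az":0,"hand":0.02},{"dx":-0.102,"dy":-0.08,"dz":0.165,"ax":0,"ay":0,"az":0,"hand":0.02}]' 50
python3 - <<'E'
from go import *
s,r=pose(); im=env.get_image("wrist"); cv2.imwrite("pics/w3.png",im["frame"])
print(sh(.590,.002,.036))
E
```

```text
time: 4.5
eef_pos: [0.5882, 0.0019, 0.1134]
orientation: [-0.144, 0.693, -0.692, 0.142]
ft_force: [-0.9, -0.4, -2.1]
grip_width: 0.0308
t 4.5 pos [0.5882 0.0019 0.1134] J [-0.05  0.07  1.46  0.    1.61  1.11] F [-0.9 -0.4 -2.1] w 0.0308
[-0.0017  0.078   0.001 ]
```

View pics/w3.png

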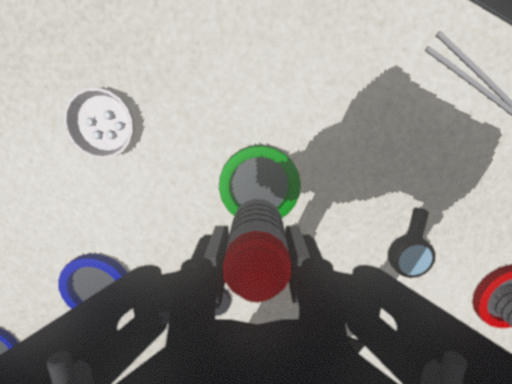

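The red holder hangs upright above the empty green cradle, whose ring is at (259,182). I'm lowering and releasing.

```bash
python3 -m crank '[{"dx":-0.001,"dy":0.03,"dz":0,"ax":0,"ay":0,"az":0,"hand":0.02},{"dx":-0.001,"dy":0.06,"dz":0,"ax":0,"ay":0,"az":0,"hand":0.02},{"dx":-0.001,"dy":0.074,"dz":0,"ax":0,"ay":0,"az":0,"hand":0.02},{"dx":-0.001,"dy":0.077,"dz":0,"ax":0,"ay":0,"az":0,"hand":0.02},{"dx":-0.001,"dy":0.078,"dz":0,"ax":0,"ay":0,"az":0,"hand":0.02},{"dx":-0.001,"dy":0.078,"dz":0,"ax":0,"ay":0,"az":0,"hand":0.02},{"dx":-0.001,"dy":0.078,"dz":0,"ax":0,"ay":0,"az":0,"hand":0.05},{"dx":-0.001,"dy":0.078,"dz":0,"ax":0,"ay":0,"az":0,"hand":0.085}]' 50
python3 -m crank '[{"dx":0,"dy":0,"dz":0,"ax":0,"ay":0,"az":0,"hand":0.085},{"dx":0,"dy":0,"dz":0,"ax":0,"ay":0,"az":0,"hand":0.085},{"dx":0,"dy":-0.06,"dz":0,"ax":0,"ay":0,"az":0,"hand":0.085},{"dx":0,"dy":-0.12,"dz":0,"ax":0,"ay":0,"az":0,"hand":0.085},{"dx":0,"dy":-0.15,"dz":0,"ax":0,"ay":0,"az":0,"hand":0.085}]' 50
python3 - <<'E'
from go import *
s,r=pose(); im=env.get_image("wrist"); cv2.imwrite("pics/w4.png",im["frame"])
print(sh(.625,.333,.185))
E
```

```text
time: 5.55
eef_pos: [0.5905, 0.0019, 0.0376]
orientation: [0.143, -0.692, 0.693, -0.144]
ft_force: [0.3, 0.7, 0.8]
grip_width: 0.0659
time: 6.18
eef_pos: [0.591, 0.0019, 0.1915]
orientation: [0.141, -0.692, 0.693, -0.145]
ft_force: [0.1, 0.7, -0.4]
grip_width: 0.0849
t 6.17 pos [0.591  0.0019 0.1915] J [-0.05  0.06  1.34 -0.    1.74  1.11] F [ 0.1  0.7 -0.4] w 0.0849
[-0.1617  0.0101 -0.2909]
```

View pics/w4.png

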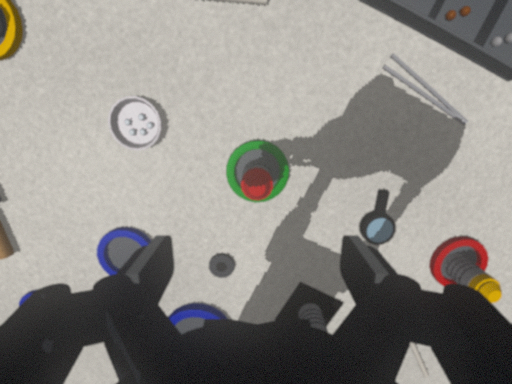

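The red holder stands upright in the green cradle (258,183), and the medium blue cradle is now empty (124,254). Next I move above the blue holder.

```bash
python3 -m crank '[{"dx":-0.162,"dy":0,"dz":-0.291,"ax":0,"ay":0,"az":0,"hand":0.085},{"dx":-0.162,"dy":0,"dz":-0.291,"ax":0,"ay":0,"az":0,"hand":0.085},{"dx":-0.162,"dy":0,"dz":-0.291,"ax":0,"ay":0,"az":0,"hand":0.085},{"dx":-0.162,"dy":0,"dz":-0.291,"ax":0,"ay":0,"az":0,"hand":0.085},{"dx":-0.162,"dy":0,"dz":-0.291,"ax":0,"ay":0,"az":0,"hand":0.085},{"dx":-0.162,"dy":0,"dz":-0.291,"ax":0,"ay":0,"az":0,"hand":0.085},{"dx":-0.162,"dy":0,"dz":-0.291,"ax":0,"ay":0,"az":0,"hand":0.085},{"dx":-0.162,"dy":0,"dz":-0.291,"ax":0,"ay":0,"az":0,"hand":0.085}]' 50
cat >> go.py <<'E'
def look(name,cols):
    s,r=pose(); im=env.get_image("wrist"); cv2.imwrite(f"pics/{name}.png",im["frame"])
    T=np.eye(4);T[:3,:3]=r;T[:3,3]=s["eef_pos"]; c2w=T@np.array(im["tool_from_camera"])
    for c in cols:
        for m,st,cc in blobs(im["frame"],c,250):
            bc=(st[0]+st[2]/2-.5,st[1]+st[3]/2-.5)
            print(c,st,"z12 bbox",np.round(onz(im,bc,.011,c2w)[0],4),"z61 cen",np.round(onz(im,cc,.061,c2w)[0],4))
E
python3 - <<'E'
from go import *
look("w5",("blue","yellow"))
print(sh(.625,.333,.036))
E
```

```text
time: 7.22
eef_pos: [0.6233, 0.3322, 0.1863]
orientation: [0.143, -0.692, 0.693, -0.143]
ft_force: [-0.1, -0.4, -0.4]
grip_width: 0.0849
t 7.22 pos [0.6233 0.3322 0.1863] J [ 0.44  0.38  0.97 -0.    1.79  1.61] F [-0.1 -0.4 -0.4] w 0.0849
yellow [ 226  138   64   63 1338] z12 bbox [0.6262 0.3328 0.011 ] z61 cen [0.6379 0.3387 0.061 ]
[-0.0019  0.1507 -0.0005]
```

View pics/w5.png

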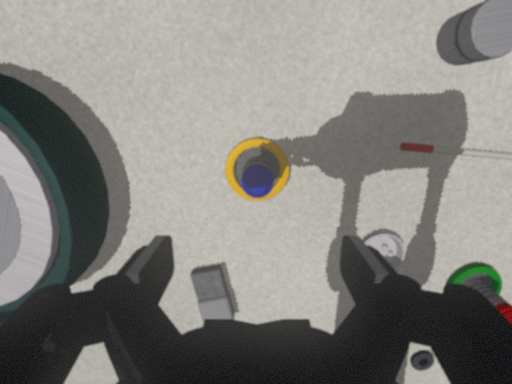

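```bash
python3 -m crank '[{"dx":-0.002,"dy":0.06,"dz":0,"ax":0,"ay":0,"az":0,"hand":0.085},{"dx":-0.002,"dy":0.12,"dz":0,"ax":0,"ay":0,"az":0,"hand":0.085},{"dx":-0.002,"dy":0.15,"dz":0,"ax":0,"ay":0,"az":0,"hand":0.085},{"dx":-0.002,"dy":0.15,"dz":0,"ax":0,"ay":0,"az":0,"hand":0.085},{"dx":-0.002,"dy":0.15,"dz":0,"ax":0,"ay":0,"az":0,"hand":0.085},{"dx":-0.002,"dy":0.15,"dz":0,"ax":0,"ay":0,"az":0,"hand":0.032},{"dx":-0.002,"dy":0.15,"dz":0,"ax":0,"ay":0,"az":0,"hand":0.02},{"dx":-0.002,"dy":0.15,"dz":0,"ax":0,"ay":0,"az":0,"hand":0.02}]' 50
python3 -m crank '[{"dx":0,"dy":0,"dz":0,"ax":0,"ay":0,"az":0,"hand":0.02},{"dx":0,"dy":0,"dz":0,"ax":0,"ay":0,"az":0,"hand":0.02},{"dx":0,"dy":0,"dz":0,"ax":0,"ay":0,"az":0,"hand":0.02},{"dx":0,"dy":-0.04,"dz":0,"ax":0,"ay":0,"az":0,"hand":0.02},{"dx":0,"dy":-0.08,"dz":0,"ax":0,"ay":0,"az":0,"hand":0.02},{"dx":0,"dy":-0.08,"dz":0,"ax":0,"ay":0,"az":0,"hand":0.02}]' 50
python3 - <<'E'
from go import *
look("w6",("blue","yellow"))
print(sh(.4245,.1135,.12))
E
```

```text
time: 8.28
eef_pos: [0.6254, 0.3342, 0.0376]
orientation: [-0.143, 0.692, -0.692, 0.144]
ft_force: [0.3, 1.1, 1.4]
grip_width: 0.0319
time: 9.02
eef_pos: [0.6265, 0.3351, 0.1207]
orientation: [-0.141, 0.693, -0.692, 0.146]
ft_force: [-0.2, 0.0, -2.1]
grip_width: 0.0305
t 9.03 pos [0.6265 0.3351 0.1207] J [0.44 0.39 1.08 0.   1.66 1.61] F [-0.2  0.  -2.1] w 0.0305
blue [ 224  230   67   68 3404] z12 bbox [0.5547 0.3042 0.011 ] z61 cen [0.5808 0.3157 0.061 ]
yellow [ 220  150   78   69 1804] z12 bbox [0.6301 0.3353 0.011 ] z61 cen [0.6448 0.3417 0.061 ]
[ 0.2722 -0.0031  0.1232]
```

View pics/w6.png

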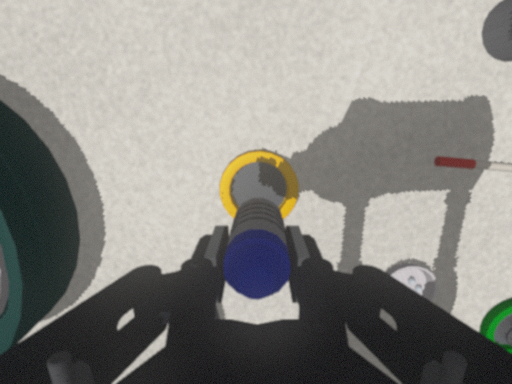

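```bash
python3 -m crank '[{"dx":0.05,"dy":0,"dz":0.023,"ax":0,"ay":0,"az":0,"hand":0.02},{"dx":0.1,"dy":0,"dz":0.045,"ax":0,"ay":0,"az":0,"hand":0.02},{"dx":0.15,"dy":0,"dz":0.068,"ax":0,"ay":0,"az":0,"hand":0.02},{"dx":0.2,"dy":0,"dz":0.09,"ax":0,"ay":0,"az":0,"hand":0.02},{"dx":0.25,"dy":0,"dz":0.113,"ax":0,"ay":0,"az":0,"hand":0.02},{"dx":0.272,"dy":0,"dz":0.123,"ax":0,"ay":0,"az":0,"hand":0.02},{"dx":0.272,"dy":0,"dz":0.123,"ax":0,"ay":0,"az":0,"hand":0.02},{"dx":0.272,"dy":0,"dz":0.123,"ax":0,"ay":0,"az":0,"hand":0.02}]' 50
python3 - <<'E'
from go import *
look("w7",("blue",))
print(sh(.4245,.1135,.038))
E
```

```text
time: 10.07
eef_pos: [0.4238, 0.1136, 0.1151]
orientation: [-0.144, 0.693, -0.692, 0.142]
ft_force: [-0.2, 0.2, -1.5]
grip_width: 0.0301
t 10.07 pos [0.4238 0.1136 0.1151] J [ 0.18 -0.35  1.84  0.    1.65  1.35] F [-0.2  0.2 -1.5] w 0.0301
blue [ 219  148   79   70 1626] z12 bbox [0.429  0.1151 0.011 ] z61 cen [0.4437 0.1219 0.061 ]
blue [ 224  230   67   68 3519] z12 bbox [0.3538 0.0836 0.011 ] z61 cen [0.381  0.0956 0.061 ]
blue [ 96 246  51  41 539] z12 bbox [0.2972 0.2055 0.011 ] z61 cen [0.3395 0.1978 0.061 ]
[-0.0005  0.0774  0.0005]
```

View pics/w7.png

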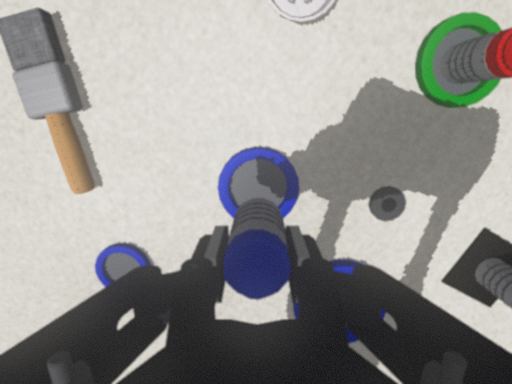

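Blue hangs upright over the medium blue ring (259,187), with the large and small blue rings off to the sides. I'm lowering and releasing.

```bash
python3 -m crank '[{"dx":-0.001,"dy":0.03,"dz":0,"ax":0,"ay":0,"az":0,"hand":0.02},{"dx":-0.001,"dy":0.06,"dz":0,"ax":0,"ay":0,"az":0,"hand":0.02},{"dx":-0.001,"dy":0.073,"dz":0,"ax":0,"ay":0,"az":0,"hand":0.02},{"dx":-0.001,"dy":0.077,"dz":0,"ax":0,"ay":0,"az":0,"hand":0.02},{"dx":-0.001,"dy":0.078,"dz":0,"ax":0,"ay":0,"az":0,"hand":0.02},{"dx":-0.001,"dy":0.078,"dz":0,"ax":0,"ay":0,"az":0,"hand":0.02},{"dx":-0.001,"dy":0.078,"dz":0,"ax":0,"ay":0,"az":0,"hand":0.05},{"dx":-0.001,"dy":0.078,"dz":0,"ax":0,"ay":0,"az":0,"hand":0.085}]' 50
python3 -m crank '[{"dx":0,"dy":0,"dz":0,"ax":0,"ay":0,"az":0,"hand":0.085},{"dx":0,"dy":0,"dz":0,"ax":0,"ay":0,"az":0,"hand":0.085},{"dx":0,"dy":-0.06,"dz":0,"ax":0,"ay":0,"az":0,"hand":0.085},{"dx":0,"dy":-0.12,"dz":0,"ax":0,"ay":0,"az":0,"hand":0.085},{"dx":0,"dy":-0.15,"dz":0,"ax":0,"ay":0,"az":0,"hand":0.085}]' 50
python3 - <<'E'
from go import *
look("w8",("blue","red","green"))
print(sh(.580,-.287,.185))
E
```

```text
time: 11.12
eef_pos: [0.4256, 0.1138, 0.0396]
orientation: [0.143, -0.692, 0.692, -0.144]
ft_force: [-0.7, -0.4, -0.4]
grip_width: 0.0663
time: 11.75
eef_pos: [0.426, 0.1139, 0.1928]
orientation: [0.141, -0.692, 0.692, -0.145]
ft_force: [-0.2, -0.4, 0.2]
grip_width: 0.0849
t 11.75 pos [0.426  0.1139 0.1928] J [ 0.18 -0.35  1.7   0.    1.78  1.35] F [-0.2 -0.4  0.2] w 0.0849
blue [ 227  142   62   60 1332] z12 bbox [0.4259 0.1131 0.011 ] z61 cen [0.4275 0.1177 0.061 ]
blue [128 220  41  32 314] z12 bbox [0.2972 0.2062 0.011 ] z61 cen [0.3307 0.2019 0.061 ]
blue [286 243  62  57 812] z12 bbox [ 0.3358 -0.0089  0.011 ] z61 cen [0.3451 0.0117 0.061 ]
red [ 421   52   38   36 1064] z12 bbox [ 0.6074 -0.0226  0.011 ] z61 cen [0.5886 0.002  0.061 ]
green [ 379   40   61   69 1138] z12 bbox [0.5895 0.0057 0.011 ] z61 cen [0.574 0.03  0.061]
green [458 250  32  27 654] z12 bbox [ 0.4263 -0.1954  0.011 ] z61 cen [ 0.4357 -0.1444  0.061 ]
[0.0186 0.0117 0.4289]
```

View pics/w8.png

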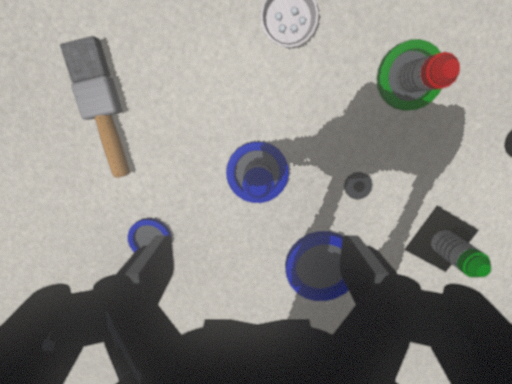

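Blue is home, upright in the medium blue cradle (258,172). Red is still upright in green (410,75). Next I move above yellow.

```bash
python3 -m crank '[{"dx":0.019,"dy":0,"dz":0.429,"ax":0,"ay":0,"az":0,"hand":0.085},{"dx":0.019,"dy":0,"dz":0.429,"ax":0,"ay":0,"az":0,"hand":0.085},{"dx":0.019,"dy":0,"dz":0.429,"ax":0,"ay":0,"az":0,"hand":0.085},{"dx":0.019,"dy":0,"dz":0.429,"ax":0,"ay":0,"az":0,"hand":0.085},{"dx":0.019,"dy":0,"dz":0.429,"ax":0,"ay":0,"az":0,"hand":0.085},{"dx":0.019,"dy":0,"dz":0.429,"ax":0,"ay":0,"az":0,"hand":0.085},{"dx":0.019,"dy":0,"dz":0.429,"ax":0,"ay":0,"az":0,"hand":0.085},{"dx":0.019,"dy":0,"dz":0.429,"ax":0,"ay":0,"az":0,"hand":0.085}]' 50
python3 -m crank '[{"dx":0,"dy":0,"dz":0,"ax":0,"ay":0,"az":0,"hand":0.085},{"dx":0,"dy":0,"dz":0,"ax":0,"ay":0,"az":0,"hand":0.085}]' 50
python3 - <<'E'
from go import *
look("w9",("yellow","red"))
print(sh(.580,-.287,.038))
E
```

```text
time: 12.8
eef_pos: [0.5775, -0.2911, 0.1852]
orientation: [-0.143, 0.694, -0.692, 0.14]
ft_force: [-0.4, 0.7, -0.1]
grip_width: 0.0849
time: 13.05
eef_pos: [0.5778, -0.2864, 0.1895]
orientation: [0.143, -0.692, 0.693, -0.144]
ft_force: [0.2, 0.8, 0.3]
grip_width: 0.0852
t 13.05 pos [ 0.5778 -0.2864  0.1895] J [-0.51  0.21  1.18  0.    1.76  0.65] F [0.2 0.8 0.3] w 0.0852
yellow [242 165  33  32 809] z12 bbox [ 0.5681 -0.2919  0.011 ] z61 cen [ 0.5794 -0.2871  0.061 ]
red [ 232  137   63   62 1133] z12 bbox [ 0.5844 -0.2911  0.011 ] z61 cen [ 0.5981 -0.2863  0.061 ]
[-0.0016  0.1516  0.0013]
```

View pics/w9.png

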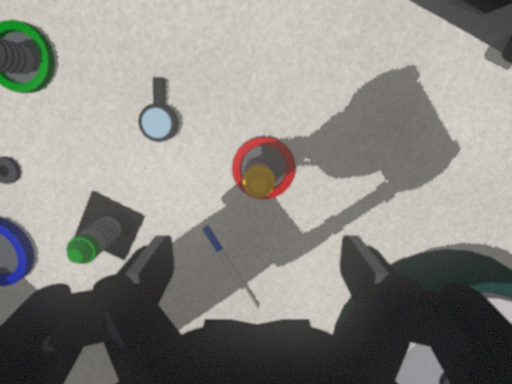

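```bash
python3 -m crank '[{"dx":-0.002,"dy":0.06,"dz":0.001,"ax":0,"ay":0,"az":0,"hand":0.085},{"dx":-0.002,"dy":0.12,"dz":0.001,"ax":0,"ay":0,"az":0,"hand":0.085},{"dx":-0.002,"dy":0.151,"dz":0.001,"ax":0,"ay":0,"az":0,"hand":0.085},{"dx":-0.002,"dy":0.151,"dz":0.001,"ax":0,"ay":0,"az":0,"hand":0.085},{"dx":-0.002,"dy":0.151,"dz":0.001,"ax":0,"ay":0,"az":0,"hand":0.085},{"dx":-0.002,"dy":0.151,"dz":0.001,"ax":0,"ay":0,"az":0,"hand":0.032},{"dx":-0.002,"dy":0.151,"dz":0.001,"ax":0,"ay":0,"az":0,"hand":0.02},{"dx":-0.002,"dy":0.151,"dz":0.001,"ax":0,"ay":0,"az":0,"hand":0.02}]' 50
python3 -m crank '[{"dx":0,"dy":0,"dz":0,"ax":0,"ay":0,"az":0,"hand":0.02},{"dx":0,"dy":0,"dz":0,"ax":0,"ay":0,"az":0,"hand":0.02},{"dx":0,"dy":0,"dz":0,"ax":0,"ay":0,"az":0,"hand":0.02},{"dx":0,"dy":-0.06,"dz":0,"ax":0,"ay":0,"az":0,"hand":0.02},{"dx":0,"dy":-0.11,"dz":0,"ax":0,"ay":0,"az":0,"hand":0.02},{"dx":0,"dy":-0.14,"dz":0,"ax":0,"ay":0,"az":0,"hand":0.02},{"dx":0,"dy":-0.14,"dz":0,"ax":0,"ay":0,"az":0,"hand":0.02}]' 50
python3 - <<'E'
from go import *
look("w10",("red","yellow"))
print(sh(.6245,.333,.178))
E
```

```text
time: 14.1
eef_pos: [0.5803, -0.2879, 0.0385]
orientation: [0.143, -0.692, 0.693, -0.143]
ft_force: [-1.8, 4.3, 5.4]
grip_width: 0.0319
time: 14.98
eef_pos: [0.5809, -0.2883, 0.1802]
orientation: [0.142, -0.691, 0.694, -0.144]
ft_force: [-0.4, -0.2, -2.2]
grip_width: 0.0302
t 14.97 pos [ 0.5809 -0.2883  0.1802] J [-0.51  0.21  1.19 -0.    1.74  0.65] F [-0.4 -0.2 -2.2] w 0.0302
red [ 229  140   64   62 1328] z12 bbox [ 0.5855 -0.2912  0.011 ] z61 cen [ 0.5965 -0.2857  0.061 ]
yellow [ 223  227   68   68 3651] z12 bbox [ 0.4804 -0.3316  0.011 ] z61 cen [ 0.5065 -0.3202  0.061 ]
[-0.2869 -0.0009 -0.5524]
```

View pics/w10.png

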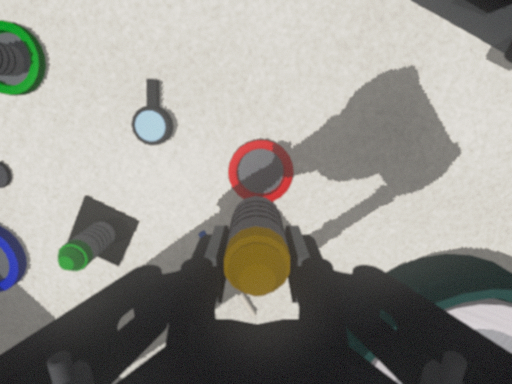

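```bash
python3 -m crank '[{"dx":-0.02,"dy":0,"dz":-0.04,"ax":0,"ay":0,"az":0,"hand":0.02},{"dx":-0.044,"dy":0,"dz":-0.085,"ax":0,"ay":0,"az":0,"hand":0.02},{"dx":-0.07,"dy":0,"dz":-0.135,"ax":0,"ay":0,"az":0,"hand":0.02},{"dx":-0.096,"dy":0,"dz":-0.185,"ax":0,"ay":0,"az":0,"hand":0.02},{"dx":-0.122,"dy":0,"dz":-0.235,"ax":0,"ay":0,"az":0,"hand":0.02},{"dx":-0.148,"dy":0,"dz":-0.285,"ax":0,"ay":0,"az":0,"hand":0.02},{"dx":-0.174,"dy":0,"dz":-0.335,"ax":0,"ay":0,"az":0,"hand":0.02},{"dx":-0.2,"dy":0,"dz":-0.385,"ax":0,"ay":0,"az":0,"hand":0.02}]' 50
python3 -c "
from go import *
pose();print(sh(.6245,.333,.178))"
```

```text
time: 16.02
eef_pos: [0.6097, 0.1466, 0.1735]
orientation: [0.145, -0.692, 0.692, -0.141]
ft_force: [1.9, -0.8, -2.5]
grip_width: 0.0303
t 16.02 pos [0.6097 0.1466 0.1735] J [ 0.18  0.17  1.25 -0.    1.73  1.34] F [ 1.9 -0.8 -2.5] w 0.0303
[-0.0875 -0.0048 -0.1652]
```

```bash
python3 -m crank '[{"dx":-0.025,"dy":0,"dz":-0.048,"ax":0,"ay":0,"az":0,"hand":0.02},{"dx":-0.05,"dy":0.01,"dz":-0.095,"ax":0,"ay":0,"az":0,"hand":0.02},{"dx":-0.075,"dy":0.03,"dz":-0.142,"ax":0,"ay":0,"az":0,"hand":0.02},{"dx":-0.086,"dy":0.06,"dz":-0.167,"ax":0,"ay":0,"az":0,"hand":0.02},{"dx":-0.086,"dy":0.06,"dz":-0.167,"ax":0,"ay":0,"az":0,"hand":0.02},{"dx":-0.086,"dy":0.06,"dz":-0.167,"ax":0,"ay":0,"az":0,"hand":0.02},{"dx":-0.086,"dy":0.06,"dz":-0.167,"ax":0,"ay":0,"az":0,"hand":0.02}]' 50
python3 - <<'E'
from go import *
look("w11",("yellow",))
print(sh(.6245,.333,.0395))
E
```

```text
time: 16.9
eef_pos: [0.6243, 0.3313, 0.1188]
orientation: [-0.142, 0.693, -0.693, 0.143]
ft_force: [-0.2, -0.6, -2.5]
grip_width: 0.0307
t 16.9 pos [0.6243 0.3313 0.1188] J [ 0.44  0.39  1.09 -0.    1.67  1.6 ] F [-0.2 -0.6 -2.5] w 0.0307
yellow [ 216  146   80   70 1882] z12 bbox [0.6299 0.3352 0.011 ] z61 cen [0.6443 0.3411 0.061 ]
yellow [ 223  227   68   68 3615] z12 bbox [0.5557 0.3024 0.011 ] z61 cen [0.5821 0.3136 0.061 ]
[-0.0006  0.0796 -0.0015]
```

View pics/w11.png

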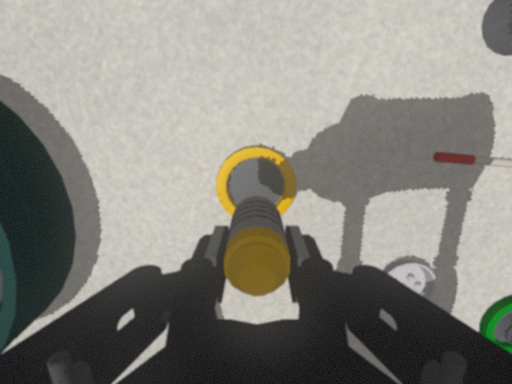

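```bash
python3 -m crank '[{"dx":-0.001,"dy":0.03,"dz":-0.002,"ax":0,"ay":0,"az":0,"hand":0.02},{"dx":-0.001,"dy":0.06,"dz":-0.002,"ax":0,"ay":0,"az":0,"hand":0.02},{"dx":-0.001,"dy":0.075,"dz":-0.002,"ax":0,"ay":0,"az":0,"hand":0.02},{"dx":-0.001,"dy":0.079,"dz":-0.002,"ax":0,"ay":0,"az":0,"hand":0.02},{"dx":-0.001,"dy":0.08,"dz":-0.002,"ax":0,"ay":0,"az":0,"hand":0.02},{"dx":-0.001,"dy":0.08,"dz":-0.002,"ax":0,"ay":0,"az":0,"hand":0.02},{"dx":-0.001,"dy":0.08,"dz":-0.002,"ax":0,"ay":0,"az":0,"hand":0.05},{"dx":-0.001,"dy":0.08,"dz":-0.002,"ax":0,"ay":0,"az":0,"hand":0.085}]' 50
python3 -m crank '[{"dx":0,"dy":0,"dz":0,"ax":0,"ay":0,"az":0,"hand":0.085},{"dx":0,"dy":0,"dz":0,"ax":0,"ay":0,"az":0,"hand":0.085},{"dx":0,"dy":-0.06,"dz":0,"ax":0,"ay":0,"az":0,"hand":0.085},{"dx":0,"dy":-0.12,"dz":0,"ax":0,"ay":0,"az":0,"hand":0.085},{"dx":0,"dy":-0.15,"dz":0,"ax":0,"ay":0,"az":0,"hand":0.085}]' 50
python3 - <<'E'
from go import *
look("w12",("yellow","red"))
print(sh(.590,.003,.19))
E
```

```text
time: 17.95
eef_pos: [0.6242, 0.335, 0.0389]
orientation: [-0.143, 0.693, -0.692, 0.144]
ft_force: [-0.5, -0.6, -1.2]
grip_width: 0.066
time: 18.58
eef_pos: [0.6246, 0.3351, 0.1932]
orientation: [-0.141, 0.693, -0.692, 0.145]
ft_force: [0.4, 0.3, 0.3]
grip_width: 0.0846
t 18.57 pos [0.6246 0.3351 0.1932] J [0.44 0.38 0.96 0.   1.79 1.61] F [0.4 0.3 0.3] w 0.0846
yellow [ 228  141   63   61 2118] z12 bbox [0.6259 0.3332 0.011 ] z61 cen [0.6322 0.3372 0.061 ]
[0.1643 0.005  0.2911]
```

View pics/w12.png

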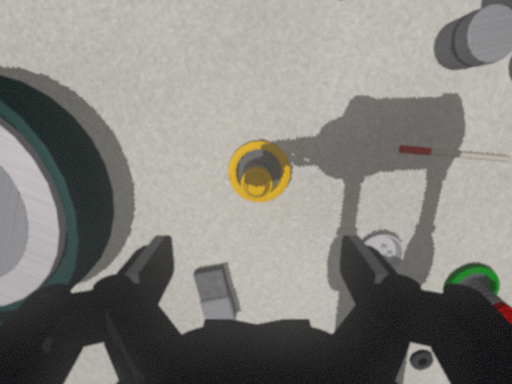

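Yellow is home, upright in its own cradle (259,171). Next I move to the red holder in the green cradle.

```bash
python3 -m crank '[{"dx":0.164,"dy":0,"dz":0.291,"ax":0,"ay":0,"az":0,"hand":0.085},{"dx":0.164,"dy":0,"dz":0.291,"ax":0,"ay":0,"az":0,"hand":0.085},{"dx":0.164,"dy":0,"dz":0.291,"ax":0,"ay":0,"az":0,"hand":0.085},{"dx":0.164,"dy":0,"dz":0.291,"ax":0,"ay":0,"az":0,"hand":0.085},{"dx":0.164,"dy":0,"dz":0.291,"ax":0,"ay":0,"az":0,"hand":0.085},{"dx":0.164,"dy":0,"dz":0.291,"ax":0,"ay":0,"az":0,"hand":0.085},{"dx":0.164,"dy":0,"dz":0.291,"ax":0,"ay":0,"az":0,"hand":0.085},{"dx":0.164,"dy":0,"dz":0.291,"ax":0,"ay":0,"az":0,"hand":0.085}]' 50
python3 - <<'E'
from go import *
look("w13",("red","green"))
print(sh(.590,.003,.038))
E
```

```text
time: 19.62
eef_pos: [0.5887, 0.0038, 0.1874]
orientation: [-0.144, 0.693, -0.692, 0.144]
ft_force: [-0.4, 0.2, 0.8]
grip_width: 0.0849
t 19.62 pos [0.5887 0.0038 0.1874] J [-0.05  0.06  1.34  0.    1.74  1.11] F [-0.4  0.2  0.8] w 0.0849
red [244 167  33  32 757] z12 bbox [ 0.578  -0.0044  0.011 ] z61 cen [0.589 0.001 0.061]
red [ 435  238   58   50 1306] z12 bbox [ 0.5849 -0.2871  0.011 ] z61 cen [ 0.5966 -0.2367  0.061 ]
green [230 139  40  60 535] z12 bbox [0.5883 0.0131 0.011 ] z61 cen [0.6006 0.0247 0.061 ]
[-0.0007  0.1494  0.0016]
```

View pics/w13.png

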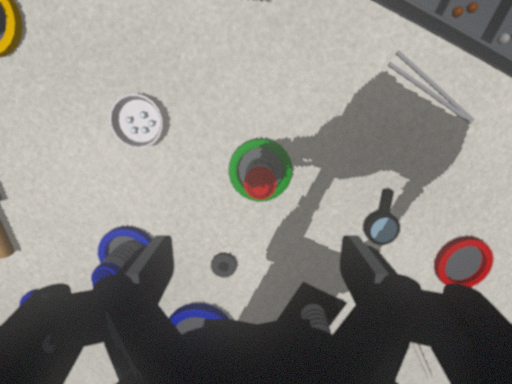

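```bash
python3 -m crank '[{"dx":-0.001,"dy":0.06,"dz":0.002,"ax":0,"ay":0,"az":0,"hand":0.085},{"dx":-0.001,"dy":0.12,"dz":0.002,"ax":0,"ay":0,"az":0,"hand":0.085},{"dx":-0.001,"dy":0.149,"dz":0.002,"ax":0,"ay":0,"az":0,"hand":0.085},{"dx":-0.001,"dy":0.149,"dz":0.002,"ax":0,"ay":0,"az":0,"hand":0.085},{"dx":-0.001,"dy":0.149,"dz":0.002,"ax":0,"ay":0,"az":0,"hand":0.085},{"dx":-0.001,"dy":0.149,"dz":0.002,"ax":0,"ay":0,"az":0,"hand":0.032},{"dx":-0.001,"dy":0.149,"dz":0.002,"ax":0,"ay":0,"az":0,"hand":0.02},{"dx":-0.001,"dy":0.149,"dz":0.002,"ax":0,"ay":0,"az":0,"hand":0.02}]' 50
python3 -m crank '[{"dx":0,"dy":0,"dz":0,"ax":0,"ay":0,"az":0,"hand":0.02},{"dx":0,"dy":0,"dz":0,"ax":0,"ay":0,"az":0,"hand":0.02},{"dx":0,"dy":0,"dz":0,"ax":0,"ay":0,"az":0,"hand":0.02},{"dx":0,"dy":-0.05,"dz":0,"ax":0,"ay":0,"az":0,"hand":0.02},{"dx":0,"dy":-0.1,"dz":0,"ax":0,"ay":0,"az":0,"hand":0.02},{"dx":0,"dy":-0.1,"dz":0,"ax":0,"ay":0,"az":0,"hand":0.02}]' 50
python3 - <<'E'
from go import *
pose();print(sh(.583,-.290,.135))
E
```

```text
time: 20.68
eef_pos: [0.5907, 0.001, 0.0395]
orientation: [0.143, -0.692, 0.693, -0.144]
ft_force: [-1.8, 3.3, 4.0]
grip_width: 0.032
time: 21.42
eef_pos: [0.5924, 0.0008, 0.1438]
orientation: [0.14, -0.692, 0.693, -0.146]
ft_force: [0.2, 0.4, -2.2]
grip_width: 0.0303
t 21.43 pos [0.5924 0.0008 0.1438] J [-0.06  0.06  1.41 -0.    1.66  1.11] F [ 0.2  0.4 -2.2] w 0.0303
[0.124  0.0089 0.2632]
```

```bash
python3 -m crank '[{"dx":0.02,"dy":0,"dz":0.043,"ax":0,"ay":0,"az":0,"hand":0.02},{"dx":0.044,"dy":0,"dz":0.094,"ax":0,"ay":0,"az":0,"hand":0.02},{"dx":0.068,"dy":0,"dz":0.146,"ax":0,"ay":0,"az":0,"hand":0.02},{"dx":0.092,"dy":0,"dz":0.198,"ax":0,"ay":0,"az":0,"hand":0.02},{"dx":0.112,"dy":0.01,"dz":0.242,"ax":0,"ay":0,"az":0,"hand":0.02},{"dx":0.122,"dy":0.02,"dz":0.263,"ax":0,"ay":0,"az":0,"hand":0.02},{"dx":0.122,"dy":0.02,"dz":0.263,"ax":0,"ay":0,"az":0,"hand":0.02},{"dx":0.122,"dy":0.02,"dz":0.263,"ax":0,"ay":0,"az":0,"hand":0.02}]' 50
python3 - <<'E'
from go import *
look("w14",("red",))
print(sh(.5835,-.290,.0405))
E
```

```text
time: 22.42
eef_pos: [0.5826, -0.2874, 0.1178]
orientation: [-0.144, 0.693, -0.692, 0.143]
ft_force: [-0.8, -0.5, -2.6]
grip_width: 0.0305
t 22.43 pos [ 0.5826 -0.2874  0.1178] J [-0.51  0.23  1.27  0.    1.64  0.65] F [-0.8 -0.5 -2.6] w 0.0305
red [ 223  149   79   71 1757] z12 bbox [ 0.5875 -0.2899  0.011 ] z61 cen [ 0.6038 -0.2837  0.061 ]
red [ 223  227   68   69 3557] z12 bbox [ 0.5137 -0.3164  0.011 ] z61 cen [ 0.5404 -0.305   0.061 ]
[0.0006 0.078  0.0028]
```

View pics/w14.png

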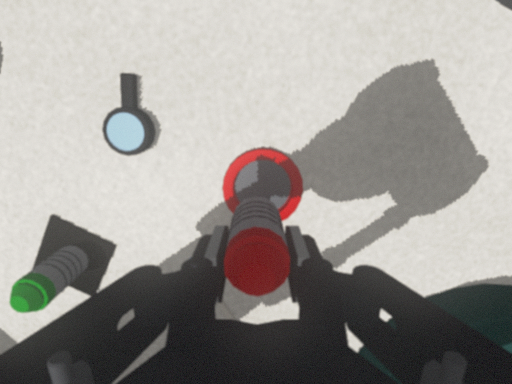

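Red hangs over its own cradle (262,184). It needs about 2.5 mm in +z of the tool, so I'm lowering with that correction and releasing.

```bash
python3 -m crank '[{"dx":0,"dy":0.03,"dz":0.002,"ax":0,"ay":0,"az":0,"hand":0.02},{"dx":0,"dy":0.06,"dz":0.002,"ax":0,"ay":0,"az":0,"hand":0.02},{"dx":0,"dy":0.073,"dz":0.002,"ax":0,"ay":0,"az":0,"hand":0.02},{"dx":0,"dy":0.077,"dz":0.002,"ax":0,"ay":0,"az":0,"hand":0.02},{"dx":0,"dy":0.078,"dz":0.002,"ax":0,"ay":0,"az":0,"hand":0.02},{"dx":0,"dy":0.078,"dz":0.002,"ax":0,"ay":0,"az":0,"hand":0.02},{"dx":0,"dy":0.078,"dz":0.002,"ax":0,"ay":0,"az":0,"hand":0.05},{"dx":0,"dy":0.078,"dz":0.002,"ax":0,"ay":0,"az":0,"hand":0.085}]' 50
python3 -m crank '[{"dx":0,"dy":0,"dz":0,"ax":0,"ay":0,"az":0,"hand":0.085},{"dx":0,"dy":0,"dz":0,"ax":0,"ay":0,"az":0,"hand":0.085},{"dx":0,"dy":-0.06,"dz":0,"ax":0,"ay":0,"az":0,"hand":0.085},{"dx":0,"dy":-0.12,"dz":0,"ax":0,"ay":0,"az":0,"hand":0.085},{"dx":0,"dy":-0.15,"dz":0,"ax":0,"ay":0,"az":0,"hand":0.085},{"dx":0,"dy":-0.15,"dz":0,"ax":0,"ay":0,"az":0,"hand":0.085}]' 50
python3 - <<'E'
from go import *
look("w15",("red",))
im=env.get_image("top"); cv2.imwrite("pics/top1.png",im["frame"])
im=env.get_image("side"); cv2.imwrite("pics/side1.png",im["frame"])
print(sh(.437,-.144,.19))
E
```

```text
time: 23.48
eef_pos: [0.5839, -0.291, 0.0418]
orientation: [0.143, -0.692, 0.693, -0.144]
ft_force: [0.3, 0.5, -0.1]
grip_width: 0.066
time: 24.22
eef_pos: [0.5846, -0.2913, 0.195]
orientation: [0.141, -0.691, 0.694, -0.145]
ft_force: [0.5, 0.0, -0.1]
grip_width: 0.0849
t 24.23 pos [ 0.5846 -0.2913  0.195 ] J [-0.51  0.23  1.15  0.    1.76  0.65] F [ 0.5  0.  -0.1] w 0.0849
red [ 226  141   61   60 1925] z12 bbox [ 0.5847 -0.291   0.011 ] z61 cen [ 0.5909 -0.2879  0.061 ]
[ 0.0759 -0.001  -0.1922]
```

View pics/w15.png

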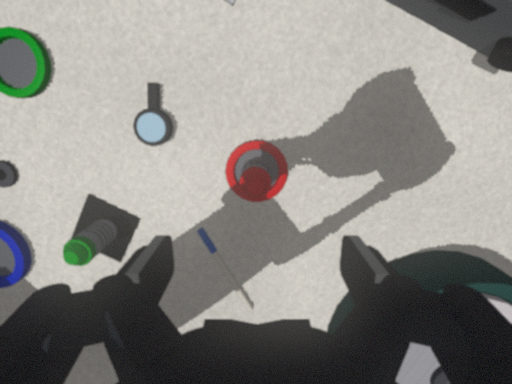

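View pics/top1.png

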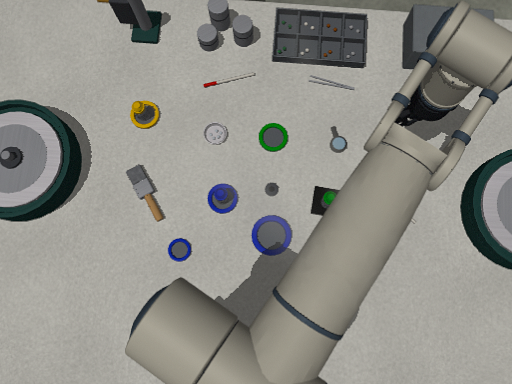

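View pics/side1.png

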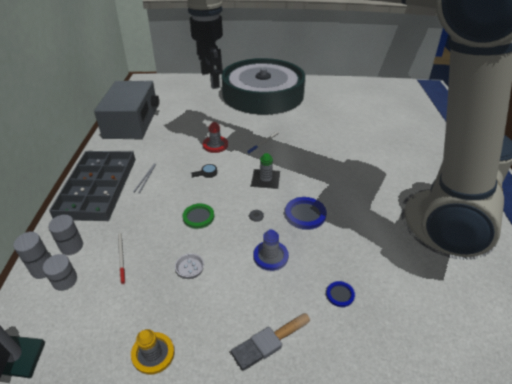

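Red, blue and yellow all stand upright in their own cradles, at side view (214,143), (270,255) and (152,352). The dish and loupe haven't moved, and the green cradle is empty. Now for the green holder.

```bash
python3 -m crank '[{"dx":0.076,"dy":0,"dz":-0.193,"ax":0,"ay":0,"az":0,"hand":0.085},{"dx":0.076,"dy":0,"dz":-0.193,"ax":0,"ay":0,"az":0,"hand":0.085},{"dx":0.076,"dy":0,"dz":-0.193,"ax":0,"ay":0,"az":0,"hand":0.085},{"dx":0.076,"dy":0,"dz":-0.193,"ax":0,"ay":0,"az":0,"hand":0.085},{"dx":0.076,"dy":0,"dz":-0.193,"ax":0,"ay":0,"az":0,"hand":0.085},{"dx":0.076,"dy":0,"dz":-0.193,"ax":0,"ay":0,"az":0,"hand":0.085},{"dx":0.076,"dy":0,"dz":-0.193,"ax":0,"ay":0,"az":0,"hand":0.085}]' 50
python3 - <<'E'
from go import *
look("w16",("green",))
print(sh(.437,-.144,.038))
E
```

```text
time: 25.25
eef_pos: [0.4374, -0.1442, 0.1898]
orientation: [-0.143, 0.693, -0.692, 0.142]
ft_force: [-0.7, -0.2, -0.0]
grip_width: 0.085
t 25.25 pos [ 0.4374 -0.1442  0.1898] J [-0.39 -0.29  1.66 -0.    1.77  0.77] F [-0.7 -0.2 -0. ] w 0.085
green [158   0  55  16 492] z12 bbox [ 0.563  -0.0108  0.011 ] z61 cen [ 0.5541 -0.0275  0.061 ]
green [241 178  27  21 310] z12 bbox [ 0.417  -0.1489  0.011 ] z61 cen [ 0.4291 -0.1432  0.061 ]
[ 2.00e-04  1.52e-01 -1.00e-04]
```

View pics/w16.png

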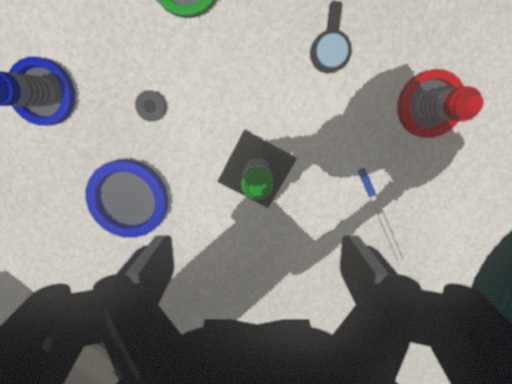

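```bash
python3 -m crank '[{"dx":0,"dy":0.06,"dz":0,"ax":0,"ay":0,"az":0,"hand":0.085},{"dx":0,"dy":0.12,"dz":0,"ax":0,"ay":0,"az":0,"hand":0.085},{"dx":0,"dy":0.152,"dz":0,"ax":0,"ay":0,"az":0,"hand":0.085},{"dx":0,"dy":0.152,"dz":0,"ax":0,"ay":0,"az":0,"hand":0.085},{"dx":0,"dy":0.152,"dz":0,"ax":0,"ay":0,"az":0,"hand":0.085},{"dx":0,"dy":0.152,"dz":0,"ax":0,"ay":0,"az":0,"hand":0.032},{"dx":0,"dy":0.152,"dz":0,"ax":0,"ay":0,"az":0,"hand":0.02},{"dx":0,"dy":0.152,"dz":0,"ax":0,"ay":0,"az":0,"hand":0.02}]' 50
python3 -m crank '[{"dx":0,"dy":0,"dz":0,"ax":0,"ay":0,"az":0,"hand":0.02},{"dx":0,"dy":0,"dz":0,"ax":0,"ay":0,"az":0,"hand":0.02},{"dx":0,"dy":0,"dz":0,"ax":0,"ay":0,"az":0,"hand":0.02},{"dx":0,"dy":-0.04,"dz":0,"ax":0,"ay":0,"az":0,"hand":0.02},{"dx":0,"dy":-0.08,"dz":0,"ax":0,"ay":0,"az":0,"hand":0.02},{"dx":0,"dy":-0.08,"dz":0,"ax":0,"ay":0,"az":0,"hand":0.02},{"dx":0,"dy":-0.08,"dz":0,"ax":0,"ay":0,"az":0,"hand":0.02}]' 50
python3 - <<'E'
from go import *
pose();print(sh(.590,.002,.12))
E
```

```text
time: 26.3
eef_pos: [0.4375, -0.1438, 0.0395]
orientation: [0.143, -0.692, 0.693, -0.144]
ft_force: [0.7, -3.3, 2.4]
grip_width: 0.0316
time: 27.18
eef_pos: [0.4365, -0.1433, 0.1171]
orientation: [-0.144, 0.693, -0.692, 0.143]
ft_force: [-0.1, 0.1, -2.9]
grip_width: 0.0305
t 27.18 pos [ 0.4365 -0.1433  0.1171] J [-0.39 -0.29  1.79  0.    1.64  0.77] F [-0.1  0.1 -2.9] w 0.0305
[-0.1985 -0.003  -0.0725]
```

```bash
python3 -m crank '[{"dx":-0.04,"dy":0,"dz":-0.015,"ax":0,"ay":0,"az":0,"hand":0.02},{"dx":-0.085,"dy":0,"dz":-0.031,"ax":0,"ay":0,"az":0,"hand":0.02},{"dx":-0.13,"dy":0,"dz":-0.047,"ax":0,"ay":0,"az":0,"hand":0.02},{"dx":-0.17,"dy":0,"dz":-0.062,"ax":0,"ay":0,"az":0,"hand":0.02},{"dx":-0.198,"dy":0,"dz":-0.073,"ax":0,"ay":0,"az":0,"hand":0.02},{"dx":-0.198,"dy":0,"dz":-0.073,"ax":0,"ay":0,"az":0,"hand":0.02},{"dx":-0.198,"dy":0,"dz":-0.073,"ax":0,"ay":0,"az":0,"hand":0.02}]' 50
python3 - <<'E'
from go import *
look("w17",("green",))
print(sh(.5905,.002,.0405))
E
```

```text
time: 28.05
eef_pos: [0.5887, 0.0016, 0.1167]
orientation: [-0.144, 0.693, -0.692, 0.142]
ft_force: [-0.1, -0.4, -1.3]
grip_width: 0.0307
t 28.05 pos [0.5887 0.0016 0.1167] J [-0.05  0.07  1.45 -0.    1.62  1.11] F [-0.1 -0.4 -1.3] w 0.0307
green [ 220  146   69   68 1063] z12 bbox [0.5946 0.0073 0.011 ] z61 cen [0.6103 0.0215 0.061 ]
green [278 167  20  49 408] z12 bbox [ 0.5967 -0.0248  0.011 ] z61 cen [ 0.6062 -0.0158  0.061 ]
green [ 225  229   65   67 3312] z12 bbox [ 0.5192 -0.0282  0.011 ] z61 cen [ 0.546  -0.0169  0.061 ]
[-0.002   0.0768  0.0001]
```

View pics/w17.png

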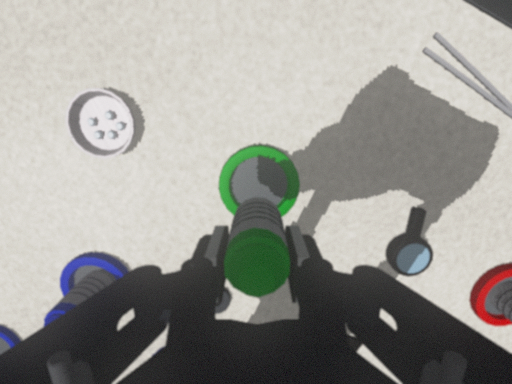

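Green hangs over the green cradle (259,183), in the same alignment as the earlier placement. I'm lowering and releasing.

```bash
python3 -m crank '[{"dx":-0.001,"dy":0.03,"dz":0,"ax":0,"ay":0,"az":0,"hand":0.02},{"dx":-0.001,"dy":0.06,"dz":0,"ax":0,"ay":0,"az":0,"hand":0.02},{"dx":-0.001,"dy":0.072,"dz":0,"ax":0,"ay":0,"az":0,"hand":0.02},{"dx":-0.001,"dy":0.076,"dz":0,"ax":0,"ay":0,"az":0,"hand":0.02},{"dx":-0.001,"dy":0.077,"dz":0,"ax":0,"ay":0,"az":0,"hand":0.02},{"dx":-0.001,"dy":0.077,"dz":0,"ax":0,"ay":0,"az":0,"hand":0.02},{"dx":-0.001,"dy":0.077,"dz":0,"ax":0,"ay":0,"az":0,"hand":0.05},{"dx":-0.001,"dy":0.077,"dz":0,"ax":0,"ay":0,"az":0,"hand":0.085}]' 50
python3 -m crank '[{"dx":0,"dy":0,"dz":0,"ax":0,"ay":0,"az":0,"hand":0.085},{"dx":0,"dy":0,"dz":0,"ax":0,"ay":0,"az":0,"hand":0.085},{"dx":0,"dy":-0.06,"dz":0,"ax":0,"ay":0,"az":0,"hand":0.085},{"dx":0,"dy":-0.12,"dz":0,"ax":0,"ay":0,"az":0,"hand":0.085},{"dx":0,"dy":-0.16,"dz":0,"ax":0,"ay":0,"az":0,"hand":0.085},{"dx":0,"dy":-0.16,"dz":0,"ax":0,"ay":0,"az":0,"hand":0.085},{"dx":0,"dy":-0.16,"dz":0,"ax":0,"ay":0,"az":0,"hand":0.085}]' 50
python3 - <<'E'
from go import *
look("w18",("green",))
im=env.get_image("side"); cv2.imwrite("pics/side2.png",im["frame"])
a=im["frame"][110:384,110:340]; cv2.imwrite("pics/side2c.png",cv2.resize(a,None,fx=2.15,fy=2.15,interpolation=cv2.INTER_CUBIC))
im=env.get_image("top"); cv2.imwrite("pics/top2.png",im["frame"])
print("dish top",onz(im,[(216,133)],.014),"loupe",onz(im,[(338,143)],.016))
E
```

```text
time: 29.1
eef_pos: [0.5914, 0.0024, 0.0426]
orientation: [0.143, -0.692, 0.693, -0.144]
ft_force: [0.3, 1.3, 0.2]
grip_width: 0.0657
time: 29.98
eef_pos: [0.5906, 0.0024, 0.2008]
orientation: [-0.144, 0.693, -0.692, 0.143]
ft_force: [-0.8, -0.5, 0.1]
grip_width: 0.0848
t 29.98 pos [0.5906 0.0024 0.2008] J [-0.05  0.06  1.31  0.    1.77  1.11] F [-0.8 -0.5  0.1] w 0.0848
green [ 229  139   60   59 1213] z12 bbox [0.5922 0.0013 0.011 ] z61 cen [0.5937 0.0064 0.061 ]
dish top [[0.58822564 0.14386842 0.014     ]] loupe [[ 0.5861982  -0.16295541  0.016     ]]
```

View pics/w18.png

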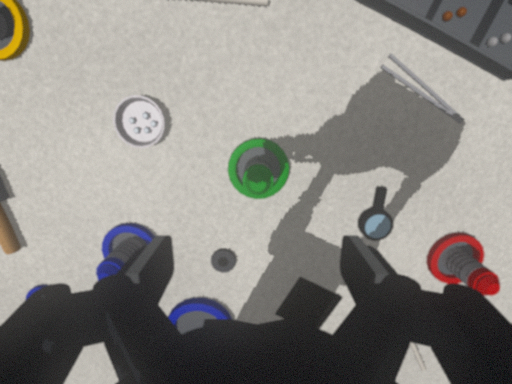

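View pics/side2c.png

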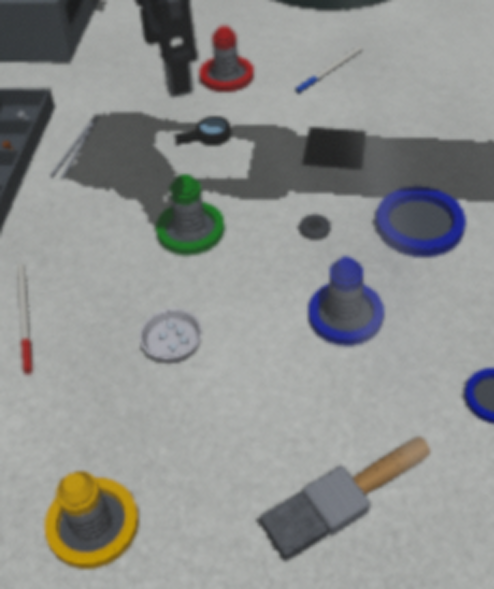

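View pics/top2.png

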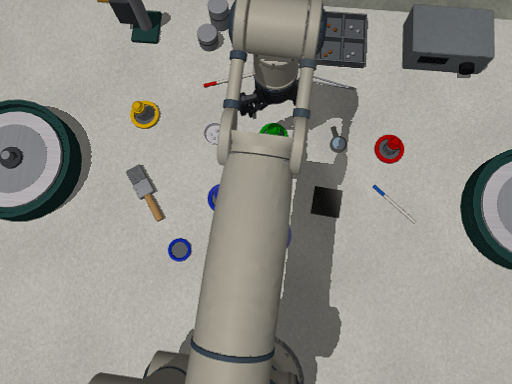

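In the side view all four holders stand upright in rings of their own colour: red (226,60), green (189,215), blue (346,300) and yellow (85,515). The gripper is 0.2 m up and touching nothing. I'm handing in.

```bash
python3 -c "
from go import *
pose(); print(env.sign_off())"
```

```text
t 30.12 pos [0.5901 0.0024 0.1994] J [-0.05  0.06  1.32  0.    1.77  1.11] F [-0.  -0.5 -0.1] w 0.0848
the job is handed in; nothing more can be done
None
```

I parked red in the green cradle, then moved blue to blue (the middle-sized ring, about 73 mm across), yellow to yellow and red to red. Last, I moved green from its pad into the green cradle, and handed in at 30.1 s.

**Last checks:** The final pictures show all four holders upright in cradles of their own colour, and the dish and loupe look unmoved. The gripper was open about 0.2 m above the bench with a wrist force of about 0.5 N. I did not re-measure each holder's final offset. I judged those from the close-up views, and a holder sitting on the cradle floor can be at most 11 mm off centre.

**Disagreement:** When I first measured the cradles, the side camera put them 4–7 mm off in y from the top camera. The wrist camera agreed with the top view to about 2 mm, so I used those two.

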